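# Clamp the litho stone with the square key

### The job

Take the red-handled square key out of its wooden stand and put it fully home in the recessed square socket of the stone clamp. Turn it clockwise until the red pad has pushed the litho stone up to the end stop and nips it firmly, feeling for the point where it goes tight: too much and the stone cracks. Never force the key down on the clamp, do not touch the stone or disturb the other things, and leave the key standing in the socket, let go.

Things in the scene. Friction and masses are not known exactly. Their poses are not given: they have to be found in the camera images.
- key_grip (a point): centre of the key's red grip, a flat bar 64 mm long (x), 14 mm thick (y), 28 mm tall (z). Below it a steel shank, 12 mm square with sides parallel to the grip's, reaches down to the tip, 64 mm below this point; its last 4 mm taper to 8 mm
- key_tip (a point): end of the key's shank, on its axis
- key: the whole key, about 0.14 kg; origin at the tip of its shank, z up the shank, x along the grip. It starts upright in the stand
- stand: wooden key stand 100 x 70 x 45 mm, fixed; origin under its centre. The key's shank stands 30 mm deep in a square hole at its centre, 1 mm slack a side; lift it straight up by over 30 mm to free it
- socket (a point): centre of the mouth of the square socket in the brass spindle, at z = 54 mm; its attitude turns with the spindle, x and y square to the socket's sides. Socket 13.4 mm wide, 18 mm deep (fully home, the key tip is 18 mm below this point), with a 2 mm chamfer at the mouth. It lies 6 mm below the clamp housing's top, in a round recess 51 mm wide
- spindle: brass spindle, 32 mm square; origin on its axis, 22 mm below the socket's mouth. Turns clockwise seen from above to tighten, at most 1.7 rad, 10 mm of pad travel per rad. It needs 0.2 to 0.25 N m to turn freely and stays where it is left. How far it must turn differs every time (about 0.6 to 1.5 rad, up to 0.2 of it slack): the stop's buffer is set anew for each stone, so it must be felt
- bed: green clamping bed, 190 x 330 x 15 mm, fixed to the table; origin under its centre. Along its y: dark steel clamp housing 80 x 80 mm, top at z = 60 mm, with the socket's axis at y = +100 mm; then pad, stone, end stop (y about -140 mm)
- pad: red-faced clamp pad, 70 x 26 mm, that the spindle drives out of the housing along the bed's -y; sprung, 22 N per mm; origin on its back, 9 mm behind its face. Every 10 N on the stone adds 0.1 N m to the key's turning moment; 0.2 to 0.35 N m above free turning is a good firm clamp. Once the key is let go the force settles to 25 N or less by itself
- stone: loose grey litho stone, 110 (x) x 150 (y) x 30 mm, about 1.25 kg, lying on the bed between pad and stop; origin at the centre of its underside. It starts 0.5 to 8 mm short of the stop. Pushing it along takes 5 to 13 N, then against the stop the force climbs about 130 N per rad of turning. It cracks above 50 N from the pad
- stop: end stop: a fixed aluminium bracket 100 x 18 x 32 mm (origin at the centre of its underside) that carries a buffer plate 100 x 12 x 26 mm on two short rods towards the stone. The plate is locked; it stands 10 to 16 mm off the bracket, set anew each time and not measured
- jar: glass jar with brass lid, 72 mm wide, 110 mm tall; leave it alone. Origin at its underside
- ink_tin: closed dark ink tin, 64 mm wide, 45 mm tall, beside the clamping bed on its far side; leave it alone. Origin at its underside
- knife: ink knife (spatula) lying flat; leave it alone. Origin at its underside
- brush: brush lying flat; leave it alone. Origin at its underside
- roller: black ink roller, 240 mm long, 52 mm thick; leave it alone. Origin at its underside
- mug: blue mug, 76 mm wide, 90 mm tall; leave it alone. Origin at its underside
- small_stone: small stone offcut 90 x 70 x 36 mm; leave it alone. Origin at its underside
Things that resemble listed ones, but are neither listed nor needed, are in the scene too. Leave any black or yellow look-alike of the stone alone.

How it is judged:
By the outcome, as a careful person would: the job done as asked, in the order asked, and still so for the second after the job is handed in, with the robot touching nothing.
It also fails if it takes over 67 s, if anything falls off the work surface, if the arm or the gripper's body presses on something with over 40 N, if the wrist force passes 120 N, or if a joint passes its speed limit or range.

### The arm

A 7-joint arm with a two-finger parallel gripper is mounted at the origin on the work surface. World frame = base frame: x ahead of the robot, y to its left, z up, the work surface at z = 0. Lengths are in m, angles in rad, forces in N, time in s.
With the tool pointing down it reaches from about 0.425 to 0.825 m from the base axis. Payload 3.6 kg.
Tool frame: the origin (TCP) lies midway between the tips of the shut fingers; the grasp point (between the pads) lies 19 mm behind it; z points along the fingers, y is the line along which they close (so a half turn about z gives the same grasp; the last joint's range is limited). The gripper opens to 85 mm and grips with 20 to 120 N. Pads are 22 mm wide; open, the fingers measure 114 mm over their backs; the gripper's body (76 mm by 85 mm) begins 54 mm behind the grasp point. The pads swing forward as they close: fully open they stand 13 mm farther back than shut.
Start: joints at [-1.192, 0.615, -0.013, 1.423, 0.008, 1.103, -0.04], TCP at [0.256, 0.597, 0.231] pointing down, gripper open.
Joint ranges: [-3.12, 3.12], [-0.3, 2.06], [-1.34, 1.32], [0.26, 2.42], [-1.36, 4.5], [0.01, 1.98], [-2.84, 2.84]. Speed limits (rad/s): [2.79, 2.79, 3.14, 3.14, 3.14, 3.14, 3.14].

### API

Orientations are given as a rotation vector (axis times angle).
In Python, from workcell import monitor, eyes, job gives the robot as it stands.
- The arm moves only by the tool apply_moves, never from a script. Its argument "increments" is one flat list of numbers, 7 for each row, row after row: the shift along the tool's x, y, z in cm, then the turn, a rotation vector about the tool's x, y, z in rad, then the closure in counts, from 0 (fully open) to 255 (shut). In form: [dx, dy, dz, rx, ry, rz, jaw, dx, dy, dz, rx, ry, rz, jaw, ...]. A call has 1 to 8 rows; each row is the pose to reach, as a shift and turn from the pose commanded when the call began, along the tool's axes at that moment; what a row does not reach only later rows make up. A row lasts 1/10 s, in which the tool goes at most 50 mm and 8.59 degrees, less where a joint would pass 70% of its speed; a pose out of reach is approached as far as the arm can. A call with a gripper value outside its range is refused whole. The fingers move at their own pace and stop on an object; "force" is the grip in N (left out, the last holds). Time passes only in rows, so rows that repeat a pose let the fingers close. It gives the time, the measured TCP pose, the force, the opening and the grip force at its end, in the units of the state.
- monitor.get_state(): the state, without advancing time (a new reading comes with each control period).
- eyes.get_image(name): name is "side" or "top" or "wrist"; returns a dict with "pixels" (480x640x3 uint8, red, green, blue), "z_map" (480x640 float32, m along the optical axis (not along the pixel's ray), 0 where there is no reading), "intrinsics" (3x3 intrinsics, pixels), "dist" ([k1, k2, p1, p2, k3] as OpenCV has them; the pictures are not rectified), "view" (4x4, takes a point from world to camera coordinates). Camera axes: x right, y up, looking along -z (the intrinsics and any distortion apply to the point x, -y, -z); pixel columns grow to the right and rows downward; lengths in m; the calibration is good to about 2 mm. A picture is of the moment at which its call begins.
- job.close_job(): hands the job in; it is judged then, once.
The state is a dict: "time_s": time; "joint_positions": joint angles; "joint_velocities": joint speeds; "tau": joint torques, N m; "tcp_pos": TCP position; "ee_rot": TCP orientation; "force": force on the tool from outside, world axes, zero at the start; "torque": the same for the moment, N m; "finger_gap": finger opening in m; "gripper_force": force on a finger pad.
Only numpy, scipy, OpenCV 4.12 (cv2) and the standard library are available. Lean on these libraries where they do the work, as an engineer would, in place of code of your own. Each camera call takes 0.05 s, during which the arm holds its last target. There are 200 camera calls.

## Working session

There is one attempt and no reset: what is moved stays moved. The work goes in short steps, Python scripts to look and compute and a tool call to move; the robot and the scene stay as the last step left them, time stands still between calls to the robot, and variables do not carry over. Pictures are saved under pics/ and viewed, at most 10 in all, crops included, and the job is handed in when it is done.

Besides the shell and the picture viewer there is one more tool, called after ">>>" as name(argument=value, ...), one argument or row to a line, values as JSON. apply_moves: Moves the arm, as the interface text tells. Its arguments: {"type":"object","properties":{"increments":{"type":"array","items":{"type":"number"}},"force":{"type":"number"}},"required":["increments"]}

```bash
mkdir -p pics; cat > h.py <<'E'
import numpy as np, cv2
from scipy.spatial.transform import Rotation as R
from workcell import monitor, eyes, job
def save(im,n): cv2.imwrite(f'pics/{n}.png',im['pixels'][:,:,::-1])
def pts(im):
    "world xyz per pixel from depth"
    z=im['z_map']; h,w=z.shape
    u,v=np.meshgrid(np.arange(w),np.arange(h))
    n=cv2.undistortPoints(np.stack([u,v],-1).reshape(-1,1,2).astype(float),im['intrinsics'],np.array(im['dist'])).reshape(h,w,2)
    c=np.stack([n[...,0]*z,-n[...,1]*z,-z,np.ones_like(z)],-1)
    return (c@np.linalg.inv(im['view']).T)[...,:3]
def ray(im,uv,height):
    n=cv2.undistortPoints(np.array(uv,float).reshape(-1,1,2),im['intrinsics'],np.array(im['dist'])).reshape(-1,2)
    T=np.linalg.inv(im['view']); d=np.c_[n[:,0],-n[:,1],-np.ones(len(n))]@T[:3,:3].T
    o=T[:3,3]; return o+d*((height-o[2])/d[:,2])[:,None]
def proj(im,p):
    c=np.c_[np.atleast_2d(p),np.ones(len(np.atleast_2d(p)))]@im['view'].T
    q=np.c_[c[:,0],-c[:,1],-c[:,2]]
    return cv2.projectPoints(q,np.zeros(3),np.zeros(3),im['intrinsics'],np.array(im['dist']))[0].reshape(-1,2)
E
python3 - <<'E'
from h import *
print(monitor.get_state())
for n in('top','side'):
    im=eyes.get_image(n); save(im,n+'0'); np.save(n+'0.npy',im,allow_pickle=True)
    T=np.linalg.inv(im['view']); print(n,T.round(3).tolist(),im['intrinsics'],im['dist'])
E
```

```text
{'time_s': 0.0, 'joint_positions': array([-1.19250519,  0.61591557, -0.0126393 ,  1.42493676,  0.00811135,
        1.10341974, -0.0404016 ]), 'joint_velocities': array([-0.0009577 , -0.00049526,  0.00230274, -0.0011998 , -0.00077958,
        0.00046435,  0.00054773]), 'tau': array([ 2.07193034e-04, -4.69213951e+01,  2.59321639e-01, -1.71039695e+01,
        9.95570503e-03,  9.69458604e-03, -1.00668922e-05]), 'tcp_pos': array([0.25566058, 0.59675236, 0.23012793]), 'ee_rot': array([-0.63127561, -3.07700882,  0.00405603]), 'force': array([ 0.14781476, -0.25297698,  0.26093676]), 'torque': array([0.02426809, 0.03521781, 0.00655383]), 'gripper_force': 0.0, 'finger_gap': 0.0854359546436974}
top [[0.084, 0.973, -0.217, 0.284], [-0.996, 0.081, -0.023, -0.092], [-0.005, 0.218, 0.976, 1.251], [0.0, 0.0, 0.0, 1.0]] [[448.14190638   0.         322.4480176 ]
 [  0.         448.14190638 244.67207774]
 [  0.           0.           1.        ]] [-0.01623184  0.          0.          0.          0.        ]
side [[-0.981, 0.121, -0.149, 0.294], [-0.192, -0.625, 0.757, 1.243], [-0.001, 0.771, 0.637, 1.219], [0.0, 0.0, 0.0, 1.0]] [[618.21801676   0.         316.24599757]
 [  0.         618.21801676 239.49675158]
 [  0.           0.           1.        ]] [-0.06010647  0.          0.          0.          0.        ]
```

View pics/top0.png

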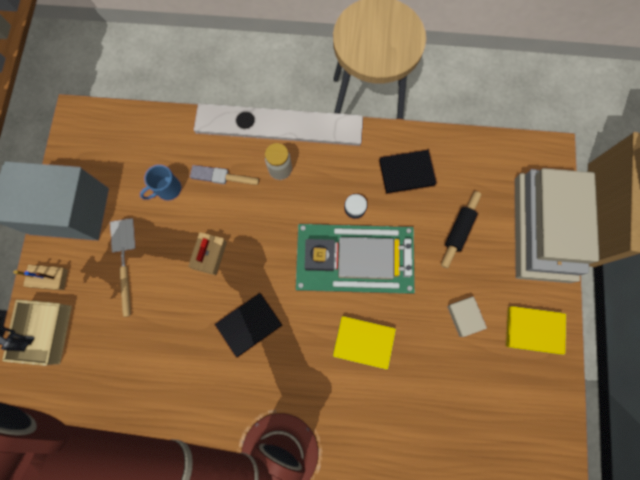

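View pics/side0.png

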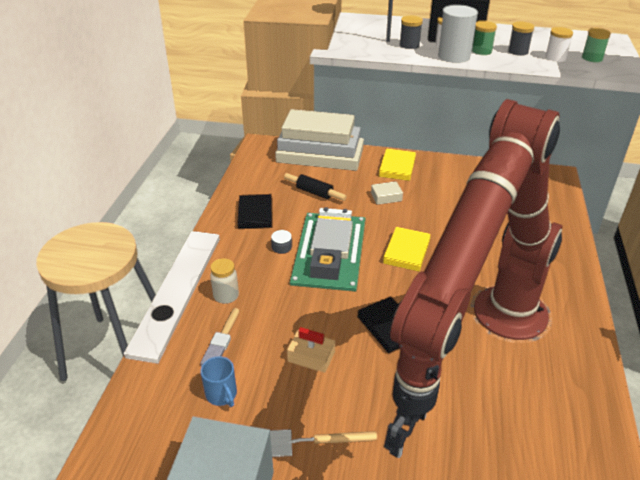

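Top view: the red key stands in the wooden stand at about (203,249). The clamp housing with its brass spindle is at (320,254), the grey stone at (367,258) and the pad at (337,255). The side view shows the same key at (310,336). It's the only red-handled key; the other stand at (44,275) holds a blue thing.

```bash
python3 - <<'E'
from h import *
def fit(P): 
    r=cv2.minAreaRect((P[:,:2]*1000).astype(np.float32)); return [np.round(x,1) for x in r]
for n in('top','side'):
    im=np.load(n+'0.npy',allow_pickle=True).item(); P=pts(im); hsv=cv2.cvtColor(im['pixels'],cv2.COLOR_RGB2HSV)
    H,S,V=hsv[...,0],hsv[...,1],hsv[...,2]
    red=((H<6)|(H>174))&(S>170)&(V>100)&(P[...,2]>0.02)&(P[...,2]<0.13)&(P[...,0]>0.3)
    k,l,st,c=cv2.connectedComponentsWithStats(red.astype(np.uint8))
    for i in range(1,k):
        if st[i,4]>8:
            q=P[l==i]; print(n,'red',st[i],c[i].round(1),np.median(q,0).round(3),fit(q),np.percentile(q[:,2],[5,50,95]).round(3))
    g=((H>60)&(H<85)&(S>100)&(V>60)&(abs(P[...,2]-.015)<.012))
    k,l,st,c=cv2.connectedComponentsWithStats(g.astype(np.uint8)); i=1+st[1:,4].argmax()
    print(n,'green',st[i],fit(P[l==i]),np.median(P[l==i][:,2]))
    h=(abs(P[...,2]-.06)<.006)&(V<110)&(S<120)
    k,l,st,c=cv2.connectedComponentsWithStats(h.astype(np.uint8))
    for i in range(1,k):
        if st[i,4]>40: print(n,'dark',st[i],c[i].round(1),fit(P[l==i]))
    br=(H>15)&(H<32)&(S>120)&(V>70)&(abs(P[...,2]-.052)<.012)&(P[...,0]>.3)
    k,l,st,c=cv2.connectedComponentsWithStats(br.astype(np.uint8))
    for i in range(1,k):
        if st[i,4]>15: print(n,'brass',st[i],c[i].round(1),fit(P[l==i]),np.median(P[l==i][:,2]))
for n in('top','side'):
    im=np.load(n+'0.npy',allow_pickle=True).item()
    if n=='top': a=im['pixels'][215:300,170:290+130]; a=cv2.resize(a,None,fx=3.2,fy=3.2,interpolation=cv2.INTER_CUBIC)
    cv2.imwrite('pics/crop0.png',a[:,:,::-1])
E
```

```text
top red [197 239  10  21  80] [201.6 248.1] [0.508 0.253 0.095] [array([502. , 252.4]), array([13.4, 56.9]), np.float64(83.2)] [0.091 0.095 0.099]
top green [ 297  225  116   67 1766] [array([ 528.4, -156.1]), array([183.6, 319.7]), np.float64(3.3)] 0.016432721885882517
top dark [ 88 181  14  55 130] [ 93.8 207.8] [array([600.2, 581.4]), array([  7.1, 157.4]), np.float64(89.2)]
top dark [525 184   3  26  48] [525.5 196.6] [array([ 733.6, -616.8]), array([71.7,  4.1]), np.float64(0.2)]
top dark [526 213   2  57  79] [526.3 244.4] [array([ 605.4, -616.9]), array([  4.4, 158.5]), np.float64(89.8)]
top dark [304 239  31  30 584] [318.8 253.3] [array([523.7, -57. ]), array([82.1, 79.3]), np.float64(3.2)]
top dark [262 432  41  26 104] [285.3 438.6] [array([ 42.7, -12.9]), array([109.2,  34.2]), np.float64(70.8)]
top brass [188 238  11  31  63] [192.8 255. ] [array([498.8, 288.7]), array([83.5, 19.2]), np.float64(0.7)] 0.04680103977992567
top brass [395 239   4  36 135] [396.5 256.7] [array([ 536.2, -268.6]), array([99.1,  9.6]), np.float64(2.8)] 0.043588580218806294
top brass [313 248  13
[... 1091 characters left out ...]
4.5, 45.5]), np.float64(10.7)] 0.053326182365751484
side brass [293 335  14  20  67] [298.1 345.3] [array([530.4, 255.5]), array([31.9, 58.3]), np.float64(8.8)] 0.04447333169888301
side brass [325 338  10   7  20] [330.  340.2] [array([459.3, 226.5]), array([12.1, 26.2]), np.float64(48.9)] 0.04476738926557533
side brass [314 344   8   5  16] [317.7 345.9] [array([487.3, 253.6]), array([18. , 12.3]), np.float64(23.0)] 0.04552558050598565
side brass [309 349  11  13  40] [313.3 355. ] [array([490.7, 285.1]), array([16.7, 40.1]), np.float64(55.2)] 0.04489453046278702
side brass [319 351  10  12  34] [323.5 356.1] [array([464.5, 282.6]), array([20. , 31.4]), np.float64(23.5)] 0.04440385295392579
```

View pics/crop0.png

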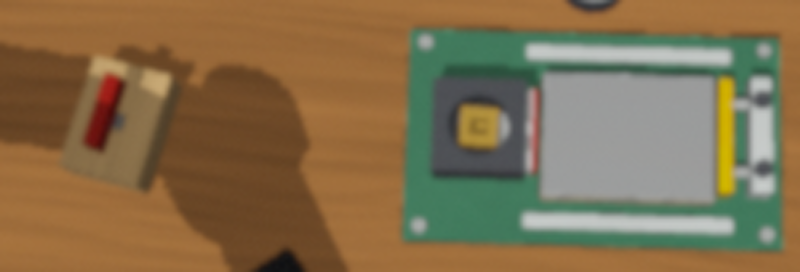

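The crop confirms one red grip in the key stand (top view about (202,248)) and the brass spindle in its recess at (319,254). The true stone is the grey one between the red pad and the yellow plate; the black and yellow slabs elsewhere are look-alikes. Next I'll move above the key for a wrist view.

```bash
cat >> h.py <<'E'
def plan(p,yaw_y=None):
    "tool-frame shift (cm) and rotvec from the measured pose to world TCP p, tool down, tool y at azimuth yaw_y deg"
    s=monitor.get_state(); A=R.from_rotvec(s['ee_rot']).as_matrix()
    d=A.T@(np.array(p)-s['tcp_pos'])*100
    yy=A[:,1]; cur=np.degrees(np.arctan2(yy[1],yy[0]))
    a=np.radians(cur if yaw_y is None else yaw_y); y=np.array([np.cos(a),np.sin(a),0]); z=np.array([0,0,-1.]); x=np.cross(y,z)
    rv=R.from_matrix(A.T@np.c_[x,y,z]).as_rotvec()
    print('t',s['time_s'],'tcp',s['tcp_pos'].round(4),'yaw_y',cur.round(2),'tilt',A[:,2].round(4),'| d',d.round(2),'rv',rv.round(4),'gap',s['finger_gap'].round(4))
E
python3 - <<'E'
from h import *
im=eyes.get_image('wrist'); s=monitor.get_state()
T=np.eye(4); T[:3,:3]=R.from_rotvec(s['ee_rot']).as_matrix(); T[:3,3]=s['tcp_pos']
print((np.linalg.inv(T)@np.linalg.inv(im['view'])).round(3), im['intrinsics'],im['dist'])
plan([.502,.254,.20],82)
E
```

```text
[[ 0.001  0.952  0.305  0.078]
 [ 1.    -0.    -0.001 -0.   ]
 [-0.     0.305 -0.952 -0.142]
 [ 0.     0.     0.     1.   ]] [[353.1288958    0.         319.22875917]
 [  0.         353.1288958  241.98880082]
 [  0.           0.           1.        ]] [0.01384262 0.         0.         0.         0.        ]Traceback (most recent call last):
  File "<stdin>", line 5, in <module>
  File "h.py", line 27, in plan
    print('t',s['time_s'],'tcp',s['tcp_pos'].round(4),'yaw_y',cur.round(2),'tilt',A[:,2].round(4),'| d',d.round(2),'rv',rv.round(4),'gap',s['finger_gap'].round(4))
                                                                                                                                          ^^^^^^^^^^^^^^^^^^^^^
AttributeError: 'float' object has no attribute 'round'
```

```bash
sed -i "s/s\['finger_gap'\].round(4)/round(s['finger_gap'],4)/" h.py
python3 - <<'E'
from h import *
plan([.502,.254,.20],82)
E
```

```text
t 0.15 tcp [0.2558 0.5969 0.2304] yaw_y 66.81 tilt [-7.0e-04 -1.8e-03 -1.0e+00] | d [-36.14 -21.82   3.08] rv [-1.900e-03 -2.000e-04 -2.652e-01] gap 0.0851
```

>>> apply_moves(
  increments=[-36.1,-21.8,3.0,0,0,-0.265,0,-36.1,-21.8,3.0,0,0,-0.265,0,-36.1,-21.8,3.0,0,0,-0.265,0,-36.1,-21.8,3.0,0,0,-0.265,0,-36.1,-21.8,3.0,0,0,-0.265,0,-36.1,-21.8,3.0,0,0,-0.265,0,-36.1,-21.8,3.0,0,0,-0.265,0,-36.1,-21.8,3.0,0,0,-0.265,0],
)

```text
time_s: 0.95
tcp_pos: [0.4895, 0.2715, 0.2027]
ee_rot: [-0.219, -3.134, 0.0]
force: [0.1, 0.2, 0.9]
finger_gap: 0.0851
gripper_force: 0.0
```

```bash
python3 - <<'E'
from h import *
im=eyes.get_image('wrist'); save(im,'w1'); np.save('w1.npy',im,allow_pickle=True); P=pts(im)
im=eyes.get_image('wrist'); np.save('w1.npy',im,allow_pickle=True); P=pts(im)
hsv=cv2.cvtColor(im['pixels'],cv2.COLOR_RGB2HSV);H,S,V=hsv[...,0],hsv[...,1],hsv[...,2]
red=((H<6)|(H>174))&(S>150)&(V>60)
k,l,st,c=cv2.connectedComponentsWithStats(red.astype(np.uint8)); i=1+st[1:,4].argmax()
q=P[l==i]; print(st[i],c[i],np.percentile(q[:,2],[2,50,98]))
t=q[q[:,2]>np.percentile(q[:,2],90)-.004]; print('grip top',cv2.minAreaRect((t[:,:2]*1000).astype(np.float32)),len(t))
# stand top
w=(abs(P[...,2]-.045)<.004)&(np.hypot(P[...,0]-.502,P[...,1]-.254)<.08)&~red
k,l,st,c=cv2.connectedComponentsWithStats(w.astype(np.uint8)); i=1+st[1:,4].argmax()
print('stand',cv2.minAreaRect((P[l==i][:,:2]*1000).astype(np.float32)),st[i],np.median(P[l==i][:,2]))
plan([.502,.254,.20],82)
E
```

```text
[ 304  200   19   86 1482] [313.28407557 242.48043185] [0.07888466 0.09261661 0.09411136]
grip top ((476.3221130371094, 257.5385437011719), (12.86851692199707, 118.11124420166016), 80.45572662353516) 1403
stand ((503.6994934082031, 253.37022399902344), (70.17859649658203, 100.95345306396484), 79.98834991455078) [ 275  171   83  113 7174] 0.044783507575617304
t 1.05 tcp [0.4942 0.263  0.2021] yaw_y 81.08 tilt [ 0.0024 -0.0075 -1.    ] | d [-0.91 -0.77  0.22] rv [-0.0071  0.0035 -0.0161] gap 0.0852
```

View pics/w1.png

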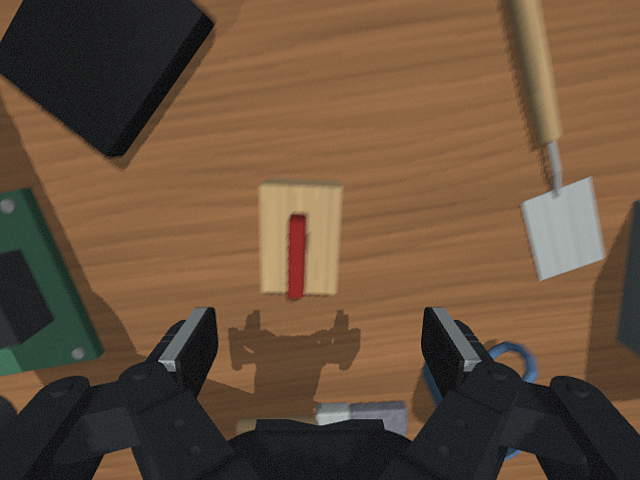

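The wrist view shows the red grip at about (297,255) on the light wooden stand at (300,240), clear of its neighbours. I'll settle the arm and re-measure.

>>> apply_moves(
  increments=[-0.9,-0.8,0.2,-0.007,0.003,0.019,0,-0.9,-0.8,0.2,-0.007,0.003,0.019,0,-0.9,-0.8,0.2,-0.007,0.003,0.019,0],
)

```text
time_s: 1.35
tcp_pos: [0.4958, 0.2652, 0.2008]
ee_rot: [-0.246, -3.129, -0.012]
force: [0.3, 0.5, 0.8]
finger_gap: 0.0852
gripper_force: 0.0
```

```bash
cat > key.py <<'E'
from h import *
im=eyes.get_image('wrist'); P=pts(im)
hsv=cv2.cvtColor(im['pixels'],cv2.COLOR_RGB2HSV);H,S,V=hsv[...,0],hsv[...,1],hsv[...,2]
red=((H<6)|(H>174))&(S>150)&(V>60)
k,l,st,c=cv2.connectedComponentsWithStats(red.astype(np.uint8)); i=1+st[1:,4].argmax()
q=P[l==i]; m=np.median(q,0)
t=q[(q[:,2]>.088)&(np.linalg.norm(q-m,axis=1)<.04)]; print('grip top',cv2.minAreaRect((t[:,:2]*1000).astype(np.float32)),len(t),np.median(t[:,2]))
uv=np.argwhere((l==i)&(P[...,2]>.086))[:,::-1]; Q=ray(im,uv,.093); print('ray grip',cv2.minAreaRect((Q[:,:2]*1000).astype(np.float32)))
w=(abs(P[...,2]-.045)<.004)&(np.hypot(P[...,0]-.502,P[...,1]-.254)<.08)&~red
k,l,st,c=cv2.connectedComponentsWithStats(w.astype(np.uint8)); i=1+st[1:,4].argmax()
print('stand',cv2.minAreaRect((P[l==i][:,:2]*1000).astype(np.float32)),np.median(P[l==i][:,2]))
plan([.503,.253,.20],80)
E
python3 key.py
```

```text
grip top ((503.03948974609375, 253.4584503173828), (12.764521598815918, 63.86785125732422), 79.97172546386719) 1400 0.09270496979012671
ray grip ((502.3321533203125, 253.66363525390625), (12.585728645324707, 64.20433044433594), 79.89185333251953)
stand ((504.03424072265625, 253.32925415039062), (70.24322509765625, 101.6711654663086), 80.06077575683594) 0.044777731576027824
t 1.4 tcp [0.4956 0.2657 0.2009] yaw_y 81.05 tilt [-0.0026  0.0081 -1.    ] | d [-0.93 -1.14  0.08] rv [ 0.0076 -0.0039  0.0183] gap 0.0854
```

>>> apply_moves(
  increments=[-0.95,-1.1,0.1,0.0076,-0.0039,0.018,0,-0.95,-1.1,4.0,0.0076,-0.0039,0.018,0,-0.95,-1.1,8.0,0.0076,-0.0039,0.018,0,-0.95,-1.1,8.0,0.0076,-0.0039,0.018,0,-0.95,-1.1,8.0,0.0076,-0.0039,0.018,0],
)

```text
time_s: 1.9
tcp_pos: [0.5041, 0.2524, 0.121]
ee_rot: [0.277, 3.129, -0.002]
force: [1.0, 0.2, 0.7]
finger_gap: 0.0854
gripper_force: 0.0
```

```bash
sed -i 's/plan(.*/plan([.503,.2535,.058],80)/' key.py; python3 key.py
```

```text
grip top ((503.28582763671875, 253.12046813964844), (13.364252090454102, 64.00288391113281), 79.52284240722656) 2833 0.09278700717406663
ray grip ((502.079345703125, 253.36180114746094), (13.250629425048828, 64.9776840209961), 79.3725357055664)
stand ((503.9256896972656, 253.20738220214844), (70.22675323486328, 101.19187927246094), 80.06985473632812) 0.04488701662903968
t 1.95 tcp [0.5051 0.253  0.1222] yaw_y 79.89 tilt [ 2.9e-03  2.0e-04 -1.0e+00] | d [0.23 0.01 6.42] rv [ 0.0007  0.0029 -0.002 ] gap 0.0853
```

>>> apply_moves(
  increments=[0.1,0.0,3.0,0,0,0,0,0.1,0.0,5.5,0,0,0,0,0.1,0.0,6.3,0,0,0,0,0.1,0.0,6.3,0,0,0,0,0.1,0.0,6.3,0,0,0,120,0.1,0.0,6.3,0,0,0,255,0.1,0.0,6.3,0,0,0,255,0.1,0.0,6.3,0,0,0,255],
  force=60,
)

```text
time_s: 2.75
tcp_pos: [0.5034, 0.2527, 0.0586]
ee_rot: [0.277, 3.128, -0.0]
force: [-1.2, -0.3, 0.8]
finger_gap: 0.0284
gripper_force: 0.0
```

>>> apply_moves(
  increments=[0,0,0,0,0,0,255,0,0,0,0,0,0,255,0,0,0,0,0,0,255,0,0,0,0,0,0,255],
)

```text
time_s: 3.15
tcp_pos: [0.5033, 0.2528, 0.0583]
ee_rot: [0.277, 3.128, -0.0]
force: [-0.4, -0.6, 4.4]
finger_gap: 0.0134
gripper_force: 59.1
```

>>> apply_moves(
  increments=[0,0,-1.0,0,0,0,255,0,0,-2.0,0,0,0,255,0,0,-3.5,0,0,0,255,0,0,-5.0,0,0,0,255,0,0,-8.0,0,0,0,255,0,0,-12.0,0,0,0,255,0,0,-14.0,0,0,0,255,0,0,-14.0,0,0,0,255],
  force=90,
)

```text
time_s: 3.95
tcp_pos: [0.5047, 0.2534, 0.2014]
ee_rot: [0.277, 3.122, 0.005]
force: [0.9, 0.0, -1.4]
finger_gap: 0.0128
gripper_force: 88.3
```

```bash
python3 - <<'E'
from h import *
print(monitor.get_state()['force'],monitor.get_state()['joint_positions'].round(3))
im=eyes.get_image('wrist'); save(im,'w2'); np.save('w2.npy',im,allow_pickle=True)
plan([.523,.02,.22],80)
E
```

```text
[ 0.93185971  0.03558698 -1.39261183] [-0.468  0.51  -0.056  1.722  0.036  0.903  0.855]
t 4.0 tcp [0.5033 0.2526 0.199 ] yaw_y 79.86 tilt [ 2.8e-03  2.0e-04 -1.0e+00] | d [ -6.05 -22.55  -2.09] rv [ 0.0007  0.0028 -0.0025] gap 0.0129
```

View pics/w2.png

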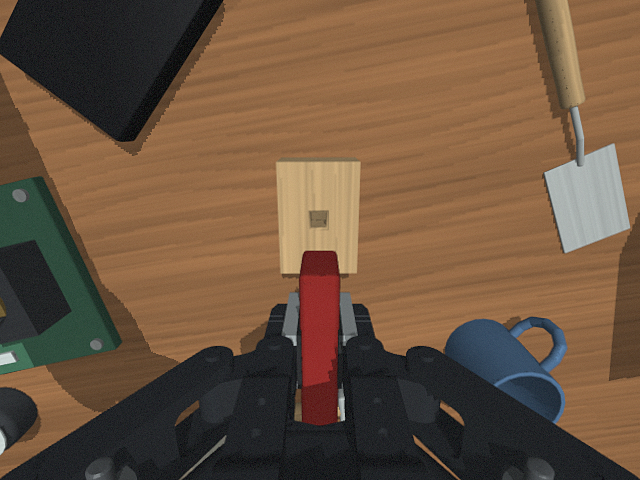

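The key is held square in the fingers (grip at (320,335)), and the stand's hole at (318,218) is empty. Now I'll hover over the clamp.

```bash
python3 - <<'E'
from h import *
plan([.525,-.057,.215],83)
E
```

```text
t 4.0 tcp [0.5033 0.2526 0.199 ] yaw_y 79.86 tilt [ 2.8e-03  2.0e-04 -1.0e+00] | d [ -7.6  -30.09  -1.6 ] rv [ 0.0006  0.0028 -0.0548] gap 0.0129
```

>>> apply_moves(
  increments=[-0.9,-3.6,-1.6,0,0.002,-0.01,255,-2.0,-7.9,-1.6,0,0.002,-0.02,255,-3.1,-12.3,-1.6,0,0.002,-0.03,255,-4.3,-17.0,-1.6,0,0.002,-0.04,255,-5.4,-21.4,-1.6,0,0.002,-0.055,255,-6.5,-25.7,-1.6,0,0.002,-0.055,255,-7.3,-28.9,-1.6,0,0.002,-0.055,255,-7.6,-30.1,-1.6,0,0.002,-0.055,255],
)

```text
time_s: 4.8
tcp_pos: [0.5229, -0.0624, 0.212]
ee_rot: [-0.203, -3.129, 0.006]
force: [-0.6, -0.5, -1.8]
finger_gap: 0.0129
gripper_force: 88.3
```

>>> apply_moves(
  increments=[0,0,0,0,0,0,255,0,0,0,0,0,0,255,0,0,0,0,0,0,255],
)

```text
time_s: 5.1
tcp_pos: [0.5246, -0.0541, 0.2136]
ee_rot: [-0.184, -3.133, -0.002]
force: [-1.3, 1.2, -2.2]
finger_gap: 0.013
gripper_force: 88.3
```

```bash
python3 - <<'E'
from h import *
im=eyes.get_image('wrist'); np.save('w3.npy',im,allow_pickle=True); P=pts(im)
plan([.5235,-.057,.215],83); print(monitor.get_state()['force'])
h=proj(im,[[.5235,-.057,.054]])[0].astype(int); print(h)
x0,y0=h-[80,60]; x0=max(x0,0);y0=max(y0,0)
cv2.imwrite('pics/w3.png',cv2.resize(im['pixels'][y0:y0+120,x0:x0+160],None,fx=5,fy=5,interpolation=cv2.INTER_CUBIC)[:,:,::-1]); print(x0,y0)
E
```

```text
t 5.15 tcp [ 0.5247 -0.0543  0.2138] yaw_y 83.26 tilt [-2.1e-03  9.0e-04 -1.0e+00] | d [ 0.09 -0.28 -0.12] rv [ 0.0006 -0.0022  0.0046] gap 0.0131
[ 0.99527945  0.18480616 -1.05558452]
[315 221]
235 161
```

View pics/w3.png

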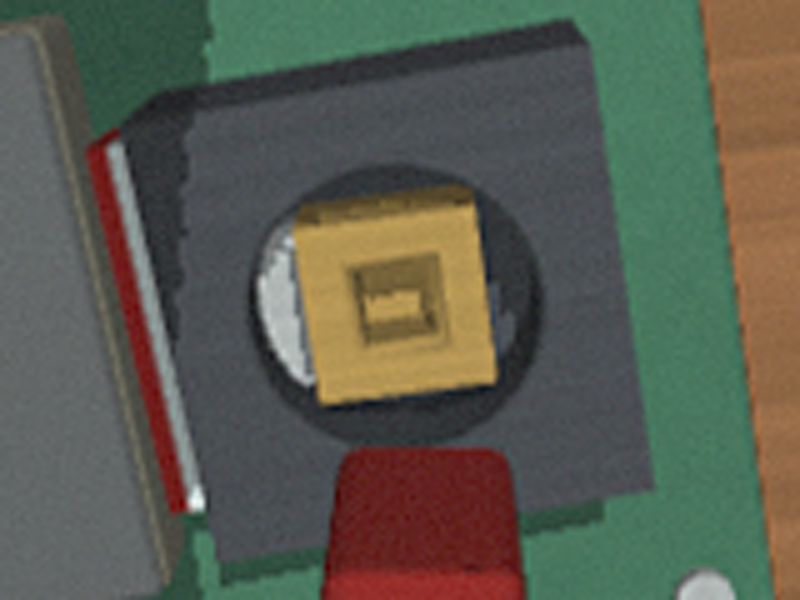

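The crop shows the brass spindle square, centred at about (397,297) in the crop (full picture (314,220)), with the socket hole at its middle. It's turned a few degrees from the housing. The red grip is below it in the picture. I'll measure both exactly.

```bash
cat > soc.py <<'E'
from h import *
im=eyes.get_image('wrist'); P=pts(im); s=monitor.get_state()
hsv=cv2.cvtColor(im['pixels'],cv2.COLOR_RGB2HSV);H,S,V=hsv[...,0],hsv[...,1],hsv[...,2]
near=np.hypot(P[...,0]-.5235,P[...,1]+.057)<.06
b=(H>12)&(H<32)&(S>90)&(V>60)&near&(P[...,2]>.049)&(P[...,2]<.059)
k,l,st,c=cv2.connectedComponentsWithStats(b.astype(np.uint8)); i=1+st[1:,4].argmax()
print('spindle z',np.median(P[l==i][:,2]),'rect',cv2.minAreaRect((P[l==i][:,:2]*1000).astype(np.float32)),st[i,4])
cs,_=cv2.findContours((l==i).astype(np.uint8),cv2.RETR_EXTERNAL,cv2.CHAIN_APPROX_NONE); C=max(cs,key=cv2.contourArea).reshape(-1,2)
Q=ray(im,C,.054); print('ray rect',cv2.minAreaRect((Q[:,:2]*1000).astype(np.float32)))
hole=near&(P[...,2]<.049)&(P[...,2]>.025); 
m=np.zeros_like(l,np.uint8); cv2.drawContours(m,[C.reshape(-1,1,2)],-1,1,-1)
m=cv2.erode(m,np.ones((5,5))); hh=((m>0)&(P[...,2]<.0515)).astype(np.uint8); hh=cv2.morphologyEx(hh,cv2.MORPH_OPEN,np.ones((3,3)))
cs,_=cv2.findContours(hh,cv2.RETR_EXTERNAL,cv2.CHAIN_APPROX_NONE)
if cs:
    C=max(cs,key=cv2.contourArea).reshape(-1,2); print('hole rect',cv2.minAreaRect((ray(im,C,.054)[:,:2]*1000).astype(np.float32)))
hd=(V<110)&(S<110)&(abs(P[...,2]-.06)<.003)&near
print('housing',cv2.minAreaRect((P[hd][:,:2]*1000).astype(np.float32)),hd.sum())
red=((H<6)|(H>174))&(S>150)&(V>60)&(P[...,2]>.12)
A=R.from_rotvec(s['ee_rot']).as_matrix(); t=(P[red]-s['tcp_pos'])@A
print('grip in tool: x max',np.percentile(t[:,0],[0.5,2,98,99.5]),'z',np.percentile(t[:,2],[5,50,95]))
f=t[(t[:,2]<np.percentile(t[:,2],30)+.003)]*1000; print('top face',cv2.minAreaRect(f[:,:2].astype(np.float32)),len(f))
E
python3 soc.py; python3 -c "
from h import *
plan([.5235,-.057,.215],83)"
```

```text
spindle z 0.05367996424303867 rect ((523.3739624023438, -58.54730224609375), (32.51820755004883, 31.90713882446289), 1.0465052127838135) 1091
ray rect ((522.9729614257812, -58.552207946777344), (32.87368392944336, 31.94980239868164), 1.2005014419555664)
hole rect ((522.9008178710938, -58.45661163330078), (13.161961555480957, 13.134444236755371), 89.5819320678711)
housing ((523.5703125, -58.71519470214844), (80.4212646484375, 80.29308319091797), 3.300644636154175) 5193
grip in tool: x max [-0.0296297  -0.02809619  0.03196272  0.03224739] z [-0.03520461 -0.03418686 -0.0201781 ]
top face ((23.374752044677734, 0.1392202377319336), (13.794723510742188, 108.82011413574219), 89.78811645507812) 5585
t 5.2 tcp [ 0.5248 -0.0547  0.2139] yaw_y 83.24 tilt [-1.8e-03  5.0e-04 -1.0e+00] | d [ 0.1  -0.24 -0.11] rv [ 0.0003 -0.0019  0.0041] gap 0.0128
```

```bash
python3 -c "
from h import *
plan([.5232,-.0585,.12],90.9)"
```

```text
t 5.2 tcp [ 0.5248 -0.0547  0.2139] yaw_y 83.24 tilt [-1.8e-03  5.0e-04 -1.0e+00] | d [ 0.09 -0.4   9.39] rv [ 0.0004 -0.0019 -0.1338] gap 0.0128
```

>>> apply_moves(
  increments=[0.1,-0.4,1.0,0,-0.002,-0.134,255,0.1,-0.4,3.0,0,-0.002,-0.134,255,0.1,-0.4,6.0,0,-0.002,-0.134,255,0.1,-0.4,8.5,0,-0.002,-0.134,255,0.1,-0.4,9.4,0,-0.002,-0.134,255,0.1,-0.4,9.4,0,-0.002,-0.134,255,0.1,-0.4,9.4,0,-0.002,-0.134,255],
)

```text
time_s: 5.9
tcp_pos: [0.5242, -0.0605, 0.121]
ee_rot: [-0.02, 3.139, -0.001]
force: [0.7, 0.4, -1.6]
finger_gap: 0.013
gripper_force: 88.2
```

```bash
python3 soc.py; python3 -c "
from h import *
plan([.5232,-.0585,.1025],90.9);s=monitor.get_state();print(s['force'],s['torque'])"
```

```text
spindle z 0.05375190616353162 rect ((523.58935546875, -58.69927215576172), (32.71442794799805, 32.16595458984375), 0.4054916203022003) 1281
ray rect ((522.668701171875, -58.78879165649414), (33.54743194580078, 31.963258743286133), 0.773587703704834)
housing ((523.82666015625, -58.89569854736328), (81.1220474243164, 80.40570068359375), 3.161240339279175) 9094
grip in tool: x max [-0.02929352 -0.02789202  0.03215563  0.0416397 ] z [-0.03498348 -0.03395168 -0.02018189]
top face ((23.578510284423828, -0.11168813705444336), (13.855389595031738, 108.60584259033203), 89.85511779785156) 5620
t 5.95 tcp [ 0.5244 -0.0607  0.1214] yaw_y 90.73 tilt [ 3.6e-03 -8.0e-04 -1.0e+00] | d [0.13 0.22 1.89] rv [-0.0008  0.0035 -0.003 ] gap 0.0126
[-0.26030487  0.24233911 -0.8889487 ] [-0.00727629  0.06708063 -0.00771508]
```

>>> apply_moves(
  increments=[0.1,0.2,0.6,0,0.0035,0,255,0.1,0.2,1.2,0,0.0035,0,255,0.1,0.2,1.8,0,0.0035,0,255,0.1,0.2,1.8,0,0.0035,0,255,0.1,0.2,1.8,0,0.0035,0,255],
)

```text
time_s: 6.45
tcp_pos: [0.522, -0.059, 0.1018]
ee_rot: [0.019, -3.138, 0.001]
force: [0.5, -0.4, -0.7]
finger_gap: 0.0131
gripper_force: 88.2
```

```bash
python3 -c "
from h import *
for i in range(3):
    im=eyes.get_image('side'); plan([.5235,-.0587,.08],90.7)
s=monitor.get_state();print(s['force'],s['torque'])
uv=proj(im,[[.5235,-.0587,.054]])[0].astype(int);print(uv)
x,y=uv-[40,40];cv2.imwrite('pics/s1.png',cv2.resize(im['pixels'][y:y+60,x:x+80],None,fx=8,fy=8,interpolation=cv2.INTER_CUBIC)[:,:,::-1])
"
```

```text
t 6.5 tcp [ 0.5223 -0.059   0.102 ] yaw_y 90.7 tilt [-2.9e-03 -7.0e-04 -1.0e+00] | d [-0.13  0.03  2.2 ] rv [-0.0007 -0.0029 -0.0001] gap 0.0129
t 6.55 tcp [ 0.5224 -0.059   0.1022] yaw_y 90.7 tilt [-2.6e-03 -7.0e-04 -1.0e+00] | d [-0.12  0.03  2.22] rv [-0.0007 -0.0026 -0.0001] gap 0.0128
t 6.6 tcp [ 0.5224 -0.059   0.1022] yaw_y 90.69 tilt [-2.5e-03 -7.0e-04 -1.0e+00] | d [-0.12  0.03  2.22] rv [-0.0007 -0.0025 -0.0001] gap 0.0126
[-0.13055122 -0.32038841 -1.6728212 ] [ 0.07692829 -0.02684593 -0.00952659]
[325 259]
```

View pics/s1.png

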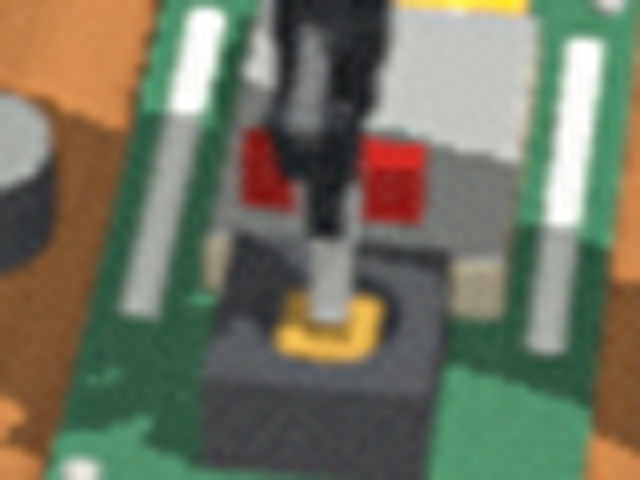

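The side crop shows the upright shank ending just over the middle of the brass socket ((330,310) in the crop). I'll lower it gently and watch the force.

>>> apply_moves(
  increments=[-0.06,0.02,0.15,0,-0.0025,0,255,-0.06,0.02,0.3,0,-0.0025,0,255,-0.06,0.02,0.45,0,-0.0025,0,255,-0.06,0.02,0.6,0,-0.0025,0,255,-0.06,0.02,0.75,0,-0.0025,0,255,-0.06,0.02,0.75,0,-0.0025,0,255],
)

```text
time_s: 7.2
tcp_pos: [0.5226, -0.0587, 0.0943]
ee_rot: [0.019, -3.141, 0.001]
force: [0.4, 0.3, -2.0]
finger_gap: 0.0127
gripper_force: 88.2
```

```bash
python3 -c "
from h import *
plan([.5235,-.0587,.08],90.7)
s=monitor.get_state();print(s['force'],s['torque'])
"
```

```text
t 7.2 tcp [ 0.5226 -0.0587  0.0943] yaw_y 90.7 tilt [-1.e-03 -6.e-04 -1.e+00] | d [-0.09  0.    1.43] rv [-0.0006 -0.001  -0.    ] gap 0.0127
[ 0.37804892  0.26851844 -2.01992395] [-0.0133654   0.02014368 -0.04507328]
```

>>> apply_moves(
  increments=[0,0,0.15,0,0,0,255,0,0,0.3,0,0,0,255,0,0,0.45,0,0,0,255,0,0,0.6,0,0,0,255,0,0,0.6,0,0,0,255],
)

```text
time_s: 7.7
tcp_pos: [0.5229, -0.0587, 0.0884]
ee_rot: [0.019, -3.141, 0.001]
force: [1.4, -0.4, -2.4]
finger_gap: 0.0129
gripper_force: 88.2
```

>>> apply_moves(
  increments=[0,0,0.15,0,0,0,255,0,0,0.3,0,0,0,255,0,0,0.45,0,0,0,255,0,0,0.55,0,0,0,255,0,0,0.55,0,0,0,255],
)

```text
time_s: 8.2
tcp_pos: [0.5229, -0.0587, 0.0829]
ee_rot: [0.019, -3.141, 0.001]
force: [1.3, -0.6, -2.1]
finger_gap: 0.013
gripper_force: 88.2
```

>>> apply_moves(
  increments=[0,0,0.07,0,0,0,255,0,0,0.14,0,0,0,255,0,0,0.2,0,0,0,255,0,0,0.25,0,0,0,255,0,0,0.25,0,0,0,255],
)

```text
time_s: 8.7
tcp_pos: [0.5228, -0.0587, 0.0805]
ee_rot: [0.019, -3.141, 0.001]
force: [1.5, 0.3, -2.0]
finger_gap: 0.0131
gripper_force: 88.2
```

>>> apply_moves(
  increments=[0,0,0.04,0,0,0,255,0,0,0.04,0,0,0,255],
)

```text
time_s: 8.9
tcp_pos: [0.5229, -0.0588, 0.0802]
ee_rot: [0.019, -3.141, 0.001]
force: [0.3, -0.1, -1.1]
finger_gap: 0.0125
gripper_force: 88.2
```

>>> apply_moves(
  increments=[0,0,0.04,0,0,0,255,0,0,0.04,0,0,0,255],
)

```text
time_s: 9.1
tcp_pos: [0.5229, -0.0587, 0.0798]
ee_rot: [0.019, -3.141, 0.001]
force: [1.4, 0.4, -1.4]
finger_gap: 0.013
gripper_force: 88.2
```

>>> apply_moves(
  increments=[0,0,0.04,0,0,0,255,0,0,0.04,0,0,0,255],
)

```text
time_s: 9.3
tcp_pos: [0.5228, -0.0588, 0.0794]
ee_rot: [0.019, -3.141, 0.001]
force: [0.2, -0.5, -1.7]
finger_gap: 0.0129
gripper_force: 88.4
```

>>> apply_moves(
  increments=[0,0,0.04,0,0,0,255,0,0,0.04,0,0,0,255],
)

```text
time_s: 9.5
tcp_pos: [0.5229, -0.0587, 0.0793]
ee_rot: [0.019, -3.141, 0.001]
force: [-0.1, -0.0, 2.5]
finger_gap: 0.0132
gripper_force: 88.8
```

The key is home: contact came at TCP z = 0.0793, with about 4 N. I'll back off slightly and take a torque baseline.

>>> apply_moves(
  increments=[0,0,-0.02,0,0,0,255,0,0,-0.02,0,0,0,255],
)

```text
time_s: 9.7
tcp_pos: [0.5229, -0.0587, 0.0794]
ee_rot: [0.019, -3.141, 0.001]
force: [0.1, 0.4, 2.1]
finger_gap: 0.013
gripper_force: 88.8
```

```bash
cat > tq.py <<'E'
from h import *
T=[];F=[]
for i in range(6):
    s=monitor.get_state(); T.append(s['torque']); F.append(s['force'])
    if i<5: eyes.get_image('wrist')
T=np.array(T);A=R.from_rotvec(s['ee_rot']).as_matrix()
print('t',round(s['time_s'],2),'Tz',T[:,2].round(3),'mean',T[:,2].mean().round(3),'F',np.mean(F,0).round(1),'z',s['tcp_pos'].round(4),'yaw',np.degrees(np.arctan2(A[1,1],A[0,1])).round(2),'tau7',s['tau'][6].round(3),'q7',s['joint_positions'][6].round(3))
E
python3 tq.py
```

```text
t 9.95 Tz [-0.02   0.011  0.051 -0.022 -0.014 -0.028] mean -0.004 F [ 0.  -0.1  2.9] z [ 0.5229 -0.0587  0.0793] yaw 90.7 tau7 -0.001 q7 1.587
```

>>> apply_moves(
  increments=[0,0,0,0,0,0.04,255,0,0,0,0,0,0.08,255,0,0,0,0,0,0.12,255,0,0,0,0,0,0.16,255,0,0,0,0,0,0.2,255],
)

```text
time_s: 10.45
tcp_pos: [0.5234, -0.0589, 0.0793]
ee_rot: [0.298, 3.126, -0.002]
force: [1.3, -1.2, 2.4]
finger_gap: 0.0127
gripper_force: 88.9
```

```bash
python3 tq.py
```

```text
t 10.7 Tz [0.235 0.269 0.227 0.169 0.21  0.179] mean 0.215 F [ 1.4 -1.4  2.9] z [ 0.5234 -0.0589  0.0793] yaw 79.26 tau7 -0.197 q7 1.447
```

>>> apply_moves(
  increments=[0,0,0,0,0,0.04,255,0,0,0,0,0,0.08,255,0,0,0,0,0,0.12,255,0,0,0,0,0,0.16,255,0,0,0,0,0,0.2,255],
)

```text
time_s: 11.2
tcp_pos: [0.5233, -0.0588, 0.0793]
ee_rot: [0.61, 3.081, -0.001]
force: [2.2, -0.3, 2.9]
finger_gap: 0.0131
gripper_force: 88.9
```

```bash
python3 tq.py
```

```text
t 11.45 Tz [0.277 0.254 0.198 0.183 0.205 0.146] mean 0.211 F [ 3.  -1.1  3.1] z [ 0.5233 -0.0588  0.0793] yaw 67.77 tau7 -0.193 q7 1.308
```

>>> apply_moves(
  increments=[0,0,0,0,0,0.03,255,0,0,0,0,0,0.06,255,0,0,0,0,0,0.1,255],
)

```text
time_s: 11.75
tcp_pos: [0.5232, -0.0588, 0.0793]
ee_rot: [0.763, 3.047, -0.001]
force: [3.7, -2.0, 3.8]
finger_gap: 0.0128
gripper_force: 89.0
```

```bash
python3 tq.py
```

```text
t 12.0 Tz [0.247 0.196 0.219 0.186 0.194 0.185] mean 0.205 F [ 4.  -1.6  4.1] z [ 0.5232 -0.0588  0.0793] yaw 62.04 tau7 -0.195 q7 1.238
```

>>> apply_moves(
  increments=[0,0,-0.02,0,0,0.03,255,0,0,-0.02,0,0,0.06,255,0,0,-0.02,0,0,0.1,255],
)

```text
time_s: 12.3
tcp_pos: [0.5232, -0.0588, 0.0794]
ee_rot: [0.913, 3.005, -0.001]
force: [4.0, -2.2, 2.5]
finger_gap: 0.0127
gripper_force: 88.9
```

```bash
python3 tq.py
```

```text
t 12.55 Tz [0.334 0.331 0.328 0.313 0.305 0.342] mean 0.326 F [ 4.7 -1.6  2.5] z [ 0.5232 -0.0588  0.0793] yaw 56.28 tau7 -0.283 q7 1.168
```

>>> apply_moves(
  increments=[0,0,0,0,0,0.03,255,0,0,0,0,0,0.06,255,0,0,0,0,0,0.1,255],
)

```text
time_s: 12.85
tcp_pos: [0.5232, -0.0588, 0.0793]
ee_rot: [1.062, 2.956, -0.001]
force: [4.8, -2.5, 3.0]
finger_gap: 0.0126
gripper_force: 88.8
```

```bash
python3 tq.py
```

```text
t 13.1 Tz [0.395 0.29  0.281 0.323 0.261 0.284] mean 0.306 F [ 4.7 -1.9  2.5] z [ 0.5232 -0.0588  0.0794] yaw 50.54 tau7 -0.286 q7 1.099
```

>>> apply_moves(
  increments=[0,0,0,0,0,0.03,255,0,0,0,0,0,0.06,255,0,0,0,0,0,0.1,255],
)

```text
time_s: 13.4
tcp_pos: [0.5232, -0.0588, 0.0793]
ee_rot: [1.208, 2.899, -0.001]
force: [4.4, -1.1, 1.2]
finger_gap: 0.0136
gripper_force: 88.8
```

```bash
python3 tq.py
```

```text
t 13.65 Tz [0.366 0.295 0.258 0.255 0.26  0.275] mean 0.285 F [ 4.7 -1.3  2.3] z [ 0.5232 -0.0588  0.0793] yaw 44.83 tau7 -0.285 q7 1.029
```

>>> apply_moves(
  increments=[0,0,0,0,0,0.03,255,0,0,0,0,0,0.06,255,0,0,0,0,0,0.1,255],
)

```text
time_s: 13.95
tcp_pos: [0.5232, -0.0587, 0.0793]
ee_rot: [1.352, 2.835, -0.001]
force: [4.5, -1.5, 3.3]
finger_gap: 0.0128
gripper_force: 88.9
```

```bash
python3 tq.py
```

```text
t 14.2 Tz [0.384 0.308 0.256 0.304 0.321 0.307] mean 0.313 F [ 4.7 -1.6  3. ] z [ 0.5232 -0.0587  0.0793] yaw 39.1 tau7 -0.304 q7 0.96
```

>>> apply_moves(
  increments=[0,0,0,0,0,0.03,255,0,0,0,0,0,0.06,255],
)

```text
time_s: 14.4
tcp_pos: [0.5232, -0.0587, 0.0793]
ee_rot: [1.435, 2.794, -0.001]
force: [5.9, -1.3, 2.1]
finger_gap: 0.0131
gripper_force: 88.9
```

```bash
python3 tq.py
```

```text
t 14.65 Tz [0.411 0.367 0.398 0.379 0.379 0.35 ] mean 0.381 F [ 5.  -1.5  2.5] z [ 0.5232 -0.0587  0.0793] yaw 35.69 tau7 -0.375 q7 0.918
```

It has gone tight: the torque climbs about 1.2 N m per rad. It's now 0.175 N m above free turning, and 0.08 rad more should bring it to about 0.27.

>>> apply_moves(
  increments=[0,0,0,0,0,0.03,255,0,0,0,0,0,0.055,255,0,0,0,0,0,0.08,255],
)

```text
time_s: 14.95
tcp_pos: [0.5232, -0.0587, 0.0793]
ee_rot: [1.544, 2.735, -0.001]
force: [4.9, -1.6, 2.8]
finger_gap: 0.0126
gripper_force: 89.0
```

```bash
python3 tq.py
```

```text
t 15.2 Tz [0.587 0.478 0.519 0.442 0.536 0.527] mean 0.515 F [ 4.8 -1.7  2.5] z [ 0.5231 -0.0587  0.0793] yaw 31.15 tau7 -0.479 q7 0.862
```

That's 0.28–0.30 N m above free, a good firm clamp. Now I'll let go and rise straight up.

>>> apply_moves(
  increments=[0,0,0,0,0,0,200,0,0,0,0,0,0,150,0,0,0,0,0,0,100,0,0,0,0,0,0,100,0,0,0,0,0,0,100,0,0,0,0,0,0,100],
  force=20,
)

```text
time_s: 15.8
tcp_pos: [0.5223, -0.0587, 0.0792]
ee_rot: [-1.544, -2.735, 0.002]
force: [0.2, 0.4, 0.5]
finger_gap: 0.0521
gripper_force: 0.0
```

```bash
python3 tq.py; python3 - <<'E'
from h import *
im=eyes.get_image('wrist'); save(im,'w4')
print(monitor.get_state()['finger_gap'])
E
```

```text
t 16.05 Tz [-0.051  0.026  0.036  0.04  -0.015 -0.039] mean -0.001 F [0.  0.2 0.1] z [ 0.5227 -0.0587  0.0794] yaw 31.11 tau7 -0.0 q7 0.862
0.05197841452013654
```

View pics/w4.png

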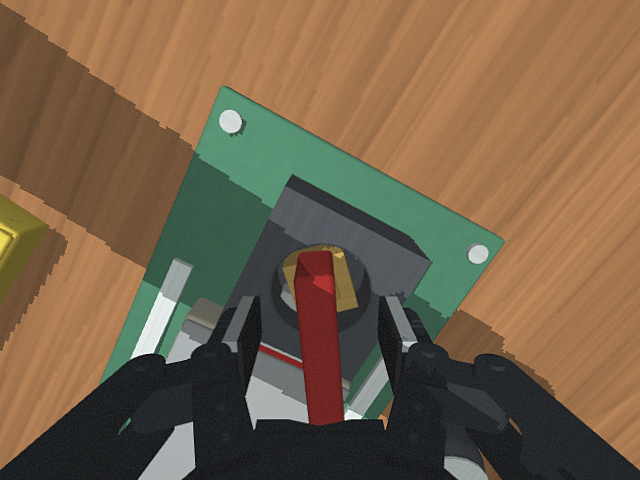

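The key stands free in the spindle, with its grip at (320,340) midway between the open fingers. I'll rise clear and check.

>>> apply_moves(
  increments=[0,0,-1.0,0,0,0,100,0,0,-3.0,0,0,0,100,0,0,-6.0,0,0,0,100,0,0,-10.0,0,0,0,100,0,0,-14.0,0,0,0,100,0,0,-16.0,0,0,0,100,0,0,-16.0,0,0,0,100,0,0,-16.0,0,0,0,100],
)

```text
time_s: 16.9
tcp_pos: [0.5225, -0.0586, 0.2397]
ee_rot: [1.544, 2.736, -0.001]
force: [-0.7, 0.2, 0.0]
finger_gap: 0.0519
gripper_force: 0.0
```

```bash
python3 - <<'E'
from h import *
im=eyes.get_image('wrist'); P=pts(im)
hsv=cv2.cvtColor(im['pixels'],cv2.COLOR_RGB2HSV);H,S,V=hsv[...,0],hsv[...,1],hsv[...,2]
red=((H<6)|(H>174))&(S>150)&(V>60)&(np.hypot(P[...,0]-.5232,P[...,1]+.0587)<.05)&(P[...,2]>.08)
q=P[red]; t=q[q[:,2]>np.percentile(q[:,2],60)-.003]
print('grip top z',np.percentile(t[:,2],[5,50,95]),cv2.minAreaRect((t[:,:2]*1000).astype(np.float32)))
im=eyes.get_image('side'); uv=(320,245); a=im['pixels'][195:295,255:395]
cv2.imwrite('pics/s2.png',cv2.resize(a,None,fx=5.6,fy=5.6,interpolation=cv2.INTER_CUBIC)[:,:,::-1])
s=monitor.get_state(); print(s['time_s'],s['tcp_pos'],s['force'])
E
```

```text
grip top z [0.11241159 0.11360464 0.11475818] ((523.09423828125, -58.170188903808594), (13.549741744995117, 63.14815902709961), 35.876224517822266)
17.0 [ 0.52179507 -0.05840261  0.2382625 ] [ 0.49661936 -0.22037749 -0.02647276]
```

View pics/s2.png

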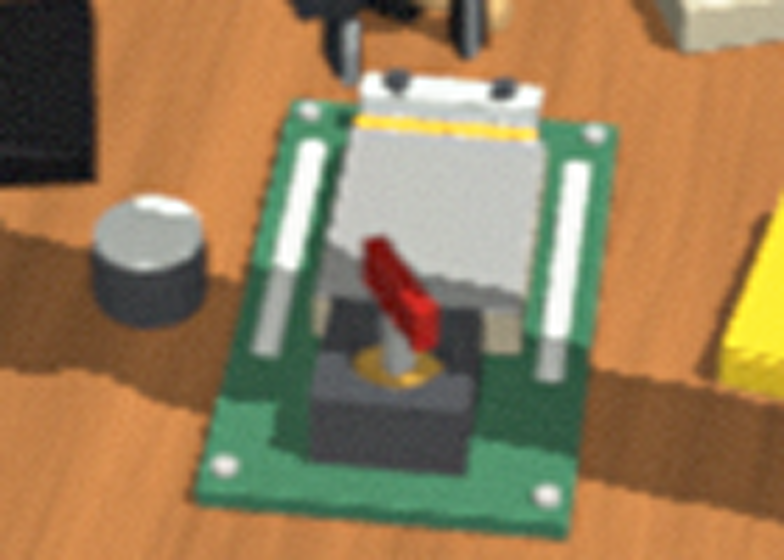

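The key stands upright and fully home: the grip top measures 113.6 mm against 114 expected. The stone is whole and up against the yellow buffer plate ((440,125) in the crop), and the arm is clear.

```bash
python3 -c "
from h import *
print(job.close_job())"
```

```text
the job is handed in; nothing more can be done
None
```

I handed the job in at about 17 s: the key stands let go and fully home in the socket, turned until the stone was up against the stop and nipped at about 0.28–0.30 N m above free turning. The stone looks uncracked in the last picture, and the judge's result was not shown.

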